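# Reset the bag counter and hold the roll chuck open

## Robot

A 6-joint arm with a two-finger parallel gripper is mounted at the origin on the work surface. World frame = base frame: x ahead of the robot, y to its left, z up, the work surface at z = 0. Lengths are in m, angles in degrees, forces in N, time in s.
With the tool pointing down it reaches from about 0.3 to 0.75 m from the base axis. Payload 8.5 kg.
Tool frame: the origin (TCP) lies between the finger pads; the fingertips stand env.finger_overhang ahead of it and the grasp point (between the pads) lies 2 mm behind it (env.finger_overhang is the distance from the TCP to the fingertips, in m); z points along the fingers, y is the line along which they close (so a half turn about z gives the same grasp; the last joint's range is limited). The gripper opens to 85 mm and grips with 20 to 120 N. Pads are 22 mm wide; open, the fingers measure 114 mm over their backs; the gripper's body (76 mm by 85 mm) begins 54 mm behind the grasp point. The pads swing forward as they close: fully open they stand 13 mm farther back than shut.
Start: joints at [52.924, 21.807, 74.336, -0, 83.858, -12.336], TCP at [0.23, 0.5, 0.219] pointing down, gripper open.
Joint ranges: [-178.18, 178.18], [-50.72, 133.34], [12.68, 142.11], [-81.47, 261.47], [9.98, 163.14], [-165.26, 165.26]. Speed limits (degrees/s): [136.94, 136.94, 180, 180, 180, 180].

## Interface

Orientations are given as a 3x3 rotation matrix whose columns are the frame's x, y, z axes.
In Python, from rig import env gives the robot as it stands. The module is installed in compiled form; this text tells all that it offers.
- The arm moves only by the tool jog_arm, never from a script. Its arguments are lists of equal length, an entry for each row: "hand": the finger opening in m, from 0 to 0.0854; "travel": the shift along the world's x, y, z in m, a list of three; "yaw": the turn about the world's z in rad. A call has exactly 5 rows; each row shifts and turns the commanded pose from where the row before left it; what a row does not reach is not made up. A row lasts 1/8 s, in which the tool goes at most 62.5 mm and 10.7 degrees, less where a joint would pass 70% of its speed; a pose out of reach is approached as far as the arm can. A call is refused whole if a number of a shift passes 0.0625 or a number of a turn 0.188, either way. A call with a gripper value outside its range is refused whole. The fingers move at their own pace and stop on an object; "grip_force" is the grip in N (left out, the last holds). Time passes only in rows, so rows that do not move let the fingers close, or fill a call up. It gives the time, the measured TCP pose, the force, the opening and the grip force at its end, in the units of the state.
- env.observe(): the state, without advancing time (a new reading comes with each control period).
- env.get_image(name): name is "scene" or "top" or "wrist"; returns the picture (384x512x3 uint8, red, green, blue); there is no depth.
- env.calibration(name): a dict with "fx", "fy", "cx", "cy" (pixels), "position" and "rotation" of the camera in the world; the wrist camera has in their place "hand_eye" (4x4, takes a point from camera to tool coordinates, whose origin is the TCP and whose axes are the flange's). Camera axes: x right, y down, z forward; pixel columns grow to the right and rows downward; lengths in m; the calibration is good to about 2 mm. The wrist camera is an equidistant fisheye: a pixel r from the principal point sees the ray r / f radians off the axis. A picture is of the moment at which its call begins: read the wrist's pose just before it. calibration takes no time and is no camera call.
- env.close_job(): hands the job in; it is judged then, once.
The state is a dict: "time_s": time; "q": joint angles; "qvel": joint speeds; "joint_efforts": joint torques, N m; "position": TCP position; "tool_rot": TCP orientation; "ft_force": force on the tool from outside, world axes, zero at the start; "wrist_torque": the same for the moment, N m; "grip_width": finger opening in m; "gripper_force": force on a finger pad.
Only numpy, scipy, OpenCV 4.12 (cv2) and the standard library are available. Lean on these libraries where they do the work, as an engineer would, in place of code of your own. Each camera call takes 0.05 s, during which the arm holds its last target. There are 200 camera calls.

## Task

The bag roll on the packing counter has run out: zero the bag counter by pressing its round button all the way down and letting it come back up. Then pull the roll stand's spring chuck outwards by its upright knob until its pointer lines up with the marker on the scale bar, and hold it there for a colleague to fit the new roll: finish while still holding it, do not let go. Leave the other things on the counter where they are.

Things in the scene. Friction and masses are not known exactly. Their poses are not given: they have to be found in the camera images.
- roll_stand: Fixed, empty steel roll stand. Origin on the counter under the chuck's knob at rest; its y is the roll axis and the chuck pulls towards its -y. Side plates (60 mm wide in x, tops at z = 110 mm) at y = +70 and +385 mm. Guide beam 30 mm wide under the chuck, top z = 55 mm, y = +70 to -130 mm; scale bar beside it, 24 mm wide, middle at x = +48 mm, same top, y = +3 to -127 mm.
- chuck (a joint): Slide of the spring chuck, m: 0 = at rest (where it starts), grows as it is pulled out along the stand's -y, stop at 0.085. A spring pulls it back with 4 N at rest plus 0.07 N per mm, about 0.4 N friction; it snaps back to 0 when let go.
- chuck_knob (a point): Grip point of the chuck's knob, an upright round black peg 26 mm in diameter, 90 to 151 mm above the counter; this point is on its axis at 125 mm. It stands on a dark block 32 x 30 mm (x, y), from which a rod (16 mm thick, centre z = 75 mm) runs along +y through the side plate. Moves with the chuck; axes parallel to the stand's.
- chuck_pointer (a point): Tip of the chuck's pointer, a steel finger 4 mm wide (y), z 75 to 85 mm, on the +x side of the chuck's block. The tip is 34 mm in +x from the knob's axis, at the same stand y as the axis, 80 mm above the counter. Moves with the chuck; axes parallel to the stand's.
- marker: Fixed marker clamped on the scale bar, 30 to 68 mm in -y of the pointer at rest: a thin upright dark steel fin, 4 mm wide (y), 22 mm long (x), top 85 mm above the counter, on a foot 26 x 12 x 8 mm. Origin under the fin on top of the scale bar (z = 55 mm), on the bar's middle line; axes parallel to the stand's.
- marker_edge (a point): The marker fin's edge that faces the chuck's pointer, 80 mm above the counter; axes parallel to the stand's. The chuck is at the mark when the pointer tip has the same stand y as this point (it then faces it with a gap of 3 mm in x).
- bag_counter: Fixed grey bag counter, a box 85 x 115 x 52 mm (x, y, z) with a small dark display and one round button on top. Origin at the centre of its underside on the work counter. It may have changed places with the tape dispenser.
- reset_button (a joint): Travel of the counter's round button, m: 0 = up, 0.006 = fully down. Spring: starts to move at 1.5 N, fully down at 5 N, comes up by itself.
- reset_button_top (a point): Centre of the top of the round button, a grey disc 28 mm in diameter in a black ring 44 mm across, on top of the bag counter; pressed straight down. About 74 mm above the work counter when up.
- tape_dispenser: Fixed tape dispenser: steel base 140 x 55 x 20 mm with an upright wheel of tape, top 102 mm high. Origin at the centre of its underside. Only in the way.
- tape_roll: Loose roll of tape lying flat, 84 mm across, 24 mm high. Origin at the centre of its underside. Leave it.
- spare_cone: Loose black spare chuck cone, 48 mm across, 34 mm high, standing by the stand's scale bar. Origin at the centre of its underside. Leave it.
- core_tube: Loose cardboard core tube, 42 mm across, 70 mm high, standing on the stand's base plate. Origin at the centre of its underside. Leave it.
- spray_bottle: Loose white bottle, 60 mm across, 150 mm high. Origin at the centre of its underside. Leave it.
- coin_dish: Loose flat grey coin dish, 100 mm across, 18 mm high. Origin at the centre of its underside. Leave it.
- stapler: Loose stapler, 120 x 34 x 42 mm (x, y, z). Origin at the centre of its underside. Leave it.
Mind the look-alikes: they are no part of the job. Leave any red look-alike of the bag_counter alone.

How it is judged:
By the outcome, as a careful person would: the job done as asked, in the order asked, and still so for the second after the job is handed in, while the arm keeps its last pose, push and grip.
It also fails if it takes over 42 s, if anything falls off the work surface, if the arm or the gripper's body presses on something with over 40 N, if the wrist force passes 120 N, or if a joint passes its speed limit or range.

## Working session

There is one attempt and no reset: what is moved stays moved. The work goes in short steps, Python scripts to look and compute and a tool call to move; the robot and the scene stay as the last step left them, time stands still between calls to the robot, and variables do not carry over. Pictures are saved under pics/ and viewed, at most 10 in all, crops included, and the job is handed in when it is done.

Besides the shell and the picture viewer there is one more tool, called after "Request:" as a command line: name --pt "numbers of a row" for each row, then --argument value for the rest. jog_arm: Moves the arm, as the interface text tells. Its arguments: {"type":"object","properties":{"hand":{"type":"array"},"travel":{"type":"array"},"yaw":{"type":"array"},"grip_force":{"type":"number"}},"required":["hand","travel","yaw"]}

```bash
mkdir -p pics; cat > h.py <<'E'
import numpy as np, cv2
from rig import env
def save(n,im): cv2.imwrite(f"pics/{n}.png",cv2.cvtColor(im,cv2.COLOR_RGB2BGR))
def ray(cam,u,v,st=None):
    c=env.calibration(cam)
    a=np.array([(u-c["cx"])/c["fx"],(v-c["cy"])/c["fy"]])
    if cam=="wrist":
        t=np.hypot(*a); d=np.array([*(a/max(t,1e-9)*np.sin(t)),np.cos(t)])
        H=np.array(c["hand_eye"]);R=np.array(st["tool_rot"])
        return R@H[:3,3]+np.array(st["position"]),R@H[:3,:3]@d
    d=np.array([*a,1.]);d/=np.linalg.norm(d)
    return np.array(c["position"]),np.array(c["rotation"])@d
def tri(rs):
    A=np.zeros((3,3));b=np.zeros(3)
    for p,d in rs:
        M=np.eye(3)-np.outer(d,d);A+=M;b+=M@p
    x=np.linalg.solve(A,b)
    return x,[np.linalg.norm((np.eye(3)-np.outer(d,d))@(x-p)) for p,d in rs]
def atz(r,z): p,d=r; return p+d*(z-p[2])/d[2]
def proj(cam,P,st=None):
    c=env.calibration(cam)
    if cam=="wrist":
        H=np.array(c["hand_eye"]);R=np.array(st["tool_rot"])
        q=H[:3,:3].T@(R.T@(np.array(P)-st["position"])-H[:3,3])
        t=np.arctan2(np.hypot(q[0],q[1]),q[2]);a=q[:2]/np.hypot(q[0],q[1])*t
        return c["cx"]+c["fx"]*a[0],c["cy"]+c["fy"]*a[1]
    q=np.array(c["rotation"]).T@(np.array(P)-c["position"])
    return c["cx"]+c["fx"]*q[0]/q[2],c["cy"]+c["fy"]*q[1]/q[2]
E
python3 - <<'E'
from h import *
s=env.observe();print(s,env.finger_overhang)
for n in ("scene","top","wrist"):
    im=env.get_image(n);np.save(f"pics/{n}0.npy",im)
    save(n+"0",cv2.resize(im,(768,576)));c=env.calibration(n);print(n,c)
E
```

```text
{'time_s': 0.0, 'q': array([ 5.29244343e+01,  2.18389577e+01,  7.43867345e+01,  2.22874770e-04,
        8.38560519e+01, -1.23341302e+01]), 'qvel': array([ 0.05591173, -0.09794285, -0.12292998,  0.13365161, -0.10497504,
        0.01736177]), 'joint_efforts': array([-1.77246595e-03, -4.48450756e+01, -2.31279284e+01, -2.68094082e-04,
        4.68666782e-03,  3.84685529e-05]), 'position': array([0.22997919, 0.49926019, 0.21861917]), 'tool_rot': array([[-9.08205436e-01,  4.18523764e-01, -8.63198204e-04],
       [ 4.18524541e-01,  9.08204778e-01, -1.13594963e-03],
       [ 3.08538819e-04, -1.39294526e-03, -9.99998982e-01]]), 'ft_force': array([-0.10499159, -0.33691246, -0.16852462]), 'wrist_torque': array([ 0.04352218, -0.01675027,  0.04746187]), 'gripper_force': 0.0, 'grip_width': 0.0853496735795424} 0.017
scene {'fx': 436.98799354665897, 'fy': 436.98799354665897, 'cx': 266.9246499353897, 'cy': 187.59530047835983, 'position': array([1.29705892, 0.25005384, 1.02778234]), 'rotation': array([[-0.396697  ,  0.67137477, -0.62600911],
       [ 0.91790005,  0.29720899, -0.26291883],
       [ 0.00953847, -0.67891291, -0.73415685]])}
top {'fx': 428.12988858804556, 'fy': 428.12988858804556, 'cx': 258.41574109187263, 'cy': 188.57856672406908, 'position': array([ 0.37058067, -0.05710784,  1.67771709]), 'rotation': array([[ 0.02789363, -0.99628681,  0.08145268],
       [-0.99952008, -0.02889674, -0.01116226],
       [ 0.01347453, -0.08110223, -0.9966147 ]])}
wrist {'fx': 297.3186396354542, 'fy': 297.3186396354542, 'cx': 250.0492920027364, 'cy': 186.84869671183972, 'hand_eye': array([[-8.34886212e-05, -9.61066824e-01, -2.76316038e-01,
         7.06677025e-02],
       [ 9.99999992e-01, -5.41186220e-05, -1.13916690e-04,
         7.77046614e-04],
       [ 9.45277080e-05, -2.76316046e-01,  9.61066821e-01,
        -1.54206596e-01],
       [ 0.00000000e+00,  0.00000000e+00,  0.00000000e+00,
         1.00000000e+00]])}
```

View pics/scene0.png

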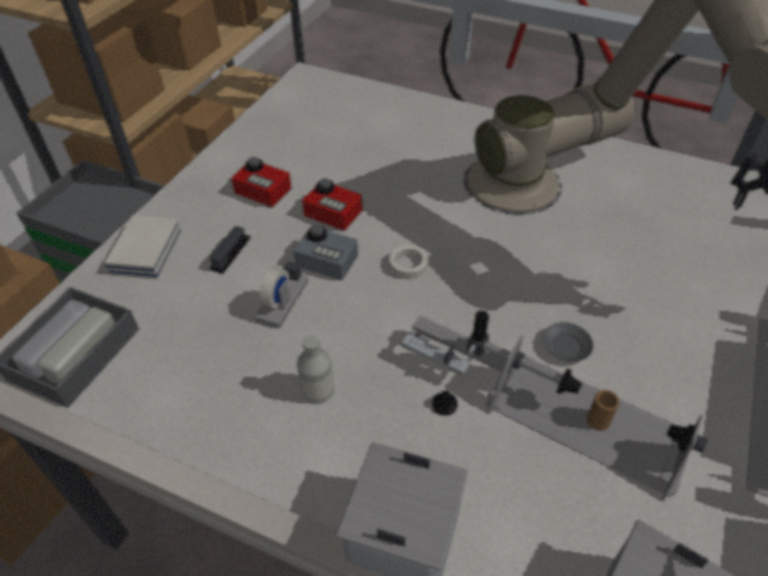

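View pics/top0.png

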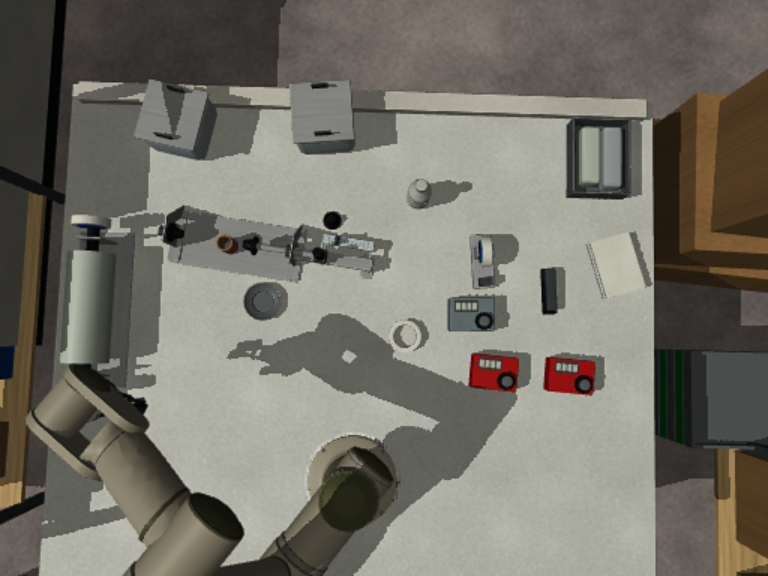

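Candidates for the button: the grey counter at scene (317,232) / top (484,320), and red look-alikes at scene (325,186) / top (507,380) and scene (255,163) / top (583,384). I choose the grey one. The knob is the upright black peg at scene (481,325) / top (319,254). The cone at (444,402) and the black inner parts at (568,381) and (683,435) are look-alikes. Next, one close crop of these.

```bash
python3 - <<'E'
from h import *
s=np.load("pics/scene0.npy");t=np.load("pics/top0.npy")
def cr(im,u,v,k,w=400,h=300):
    x0=int(u-w/k/2);y0=int(v-h/k/2);print(x0,y0)
    return cv2.resize(im[y0:y0+h//k,x0:x0+w//k],(w,h),interpolation=cv2.INTER_CUBIC)
a=np.hstack([cr(s,212,158,5),cr(s,305,228,5)]);b=np.hstack([cr(t,322,212,5),cr(t,225,165,5)])
save("crop1",np.vstack([a,b]))
E
```

```text
172 128
265 198
282 182
185 135
```

View pics/crop1.png

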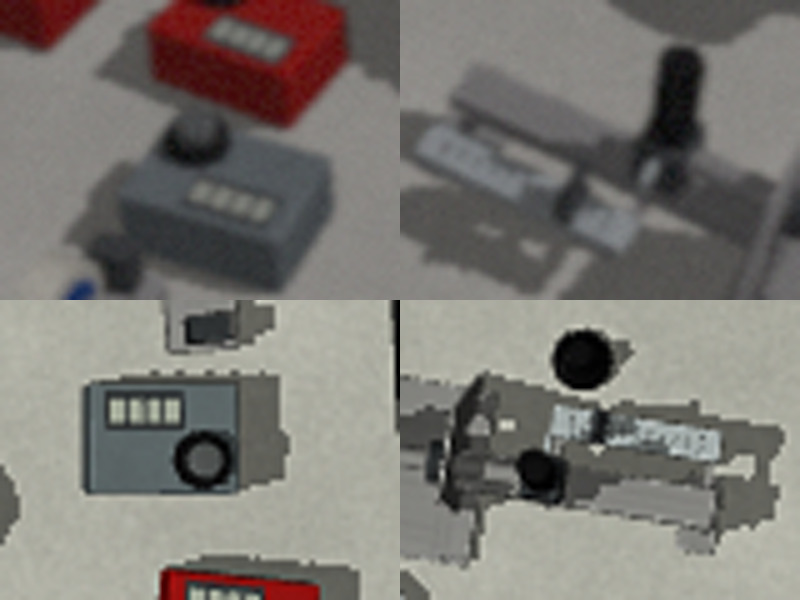

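Crops: the grey counter's button is at scene crop (203,132) / top crop (203,459). The knob's top is at scene crop (682,58) / top crop (540,465). The marker sits on the scale bar at crop (600,425) in the top view.

```bash
python3 - <<'E'
from h import *
f=lambda o,X,Y:(o[0]+(X+.5)/5-.5,o[1]+(Y+.5)/5-.5)
S1,S2,T1,T2=(172,128),(265,198),(282,182),(185,135)
b=tri([ray("scene",*f(S1,203,132)),ray("top",*f(T1,203,159))]);print("button",b)
k=tri([ray("scene",*f(S2,282,58)),ray("top",*f(T2,140,163))]);print("knobtop",k)
kb=atz(ray("top",*f(T2,140,163)),.151);print(kb)
a=atz(ray("top",*f(T2,157,120)),.055);c=atz(ray("top",*f(T2,318,142)),.055);print("bar",a,c,c-a)
d=(c-a)[:2]; print("-y dir ang",np.degrees(np.arctan2(d[1],d[0])),np.linalg.norm(d))
print("marker",tri([ray("scene",*f(S2,172,182)),ray("top",*f(T2,200,125))]))
e=atz(ray("top",*f(T1,85,190)),.052);g=atz(ray("top",*f(T1,85,85)),.052);h=atz(ray("top",*f(T1,237,190)),.052);print("counter",e,g,h)
s=env.observe()
for P in(b[0],k[0]):print(proj("wrist",P,s))
E
```

```text
button (array([ 0.4145443 , -0.31572716,  0.06703595]), [np.float64(0.0022531712265362602), np.float64(0.0022531712265361687)])
knobtop (array([0.56643003, 0.09430096, 0.15434635]), [np.float64(0.0024614603859771903), np.float64(0.00246146038597722)])
[0.56751204 0.0922498  0.151     ]
bar [0.61335161 0.08988745 0.055     ] [ 0.60007947 -0.03353148  0.055     ] [-0.01327214 -0.12341892  0.        ]
-y dir ang -96.13784771198122 0.12413049757313446
marker (array([0.60727513, 0.05588188, 0.0758615 ]), [np.float64(0.00041452488710718615), np.float64(0.00041452488710720425)])
counter [ 0.3898735  -0.23096175  0.052     ] [ 0.46961586 -0.22934461  0.052     ] [ 0.39311103 -0.34647799  0.052     ]
(np.float64(-7.108084069067019), np.float64(369.8360411197932))
(np.float64(124.1667080322901), np.float64(443.3768450977541))
```

Request:
jog_arm --hand '[0,0,0,0,0]' --pt "0.02 -0.05 0" --pt "0.02 -0.05 0" --pt "0.02 -0.05 0" --pt "0.02 -0.05 0" --pt "0.02 -0.05 0" --yaw '[-0.18,-0.18,-0.18,-0.18,-0.18]'

```text
time_s: 0.78
position: [0.3304, 0.2479, 0.2192]
tool_rot: [[-0.231, 0.973, 0.0], [0.973, 0.231, -0.0], [-0.0, 0.0, -1.0]]
ft_force: [1.2, 0.3, -0.4]
grip_width: -0.0004
gripper_force: 0.0
```

Request:
jog_arm --hand '[0,0,0,0,0]' --pt "0.02 -0.05 0" --pt "0.02 -0.05 0" --pt "0.02 -0.05 0" --pt "0.02 -0.05 0" --pt "0 -0.05 0" --yaw '[-0.18,-0.18,-0.18,-0.18,-0.18]'

```text
time_s: 1.4
position: [0.4108, -0.0024, 0.219]
tool_rot: [[0.619, 0.786, 0.0], [0.786, -0.619, 0.0], [0.0, 0.0, -1.0]]
ft_force: [1.0, 0.5, -0.8]
grip_width: -0.0001
gripper_force: 0.0
```

Request:
jog_arm --hand '[0,0,0,0,0]' --pt "0 -0.05 0" --pt "0 -0.05 0" --pt "0 -0.05 0" --pt "0 -0.05 0" --pt "0 -0.05 0" --yaw '[-0.18,-0.18,-0.18,-0.18,-0.18]'

```text
time_s: 2.02
position: [0.4098, -0.2521, 0.2191]
tool_rot: [[1.0, 0.004, -0.0], [0.004, -1.0, 0.0], [-0.0, -0.0, -1.0]]
ft_force: [0.4, 0.0, 0.8]
grip_width: 0.0
gripper_force: 0.0
```

```bash
python3 - <<'E'
from h import *
s=env.observe();im=env.get_image("wrist");save("w1",cv2.resize(im,(768,576)))
print(np.array(proj("wrist",[.4145,-.3157,.074],s))*1.5)
np.save("pics/s1.npy",s,allow_pickle=True)
E
```

```text
[467.71261268 251.97077076]
```

View pics/w1.png

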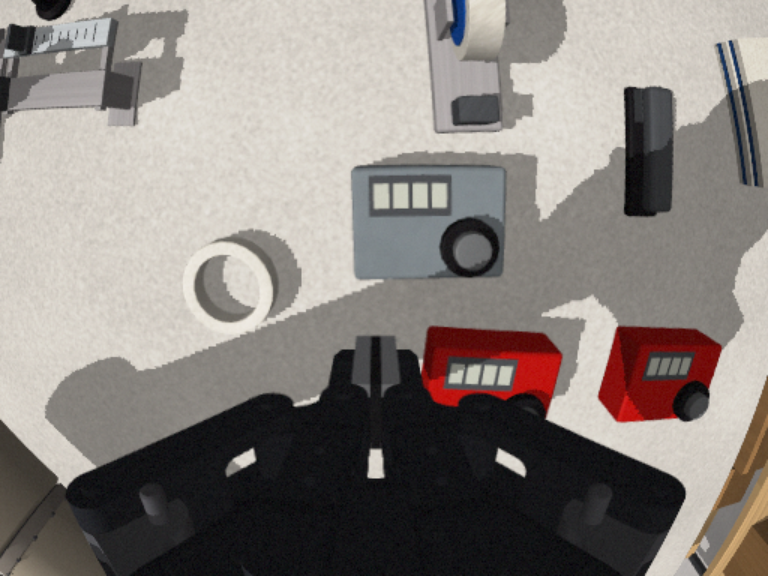

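The grey counter's button is at (474,248), near the predicted (468,252), so the target is about (0.416,-0.319). The red look-alikes are separate.

Request:
jog_arm --hand '[0,0,0,0,0]' --pt "0.006 -0.04 0" --pt "0 -0.027 -0.02" --pt "0 0 -0.05" --pt "0 0 -0.04" --pt "0 0 -0.01" --yaw '[0,0,0,0,0]'

```text
time_s: 2.7
position: [0.4154, -0.3166, 0.0972]
tool_rot: [[1.0, 0.01, -0.003], [0.01, -1.0, 0.003], [-0.003, -0.004, -1.0]]
ft_force: [0.9, -0.5, 1.3]
grip_width: 0.0001
gripper_force: 0.0
```

Request:
jog_arm --hand '[0,0,0,0,0]' --pt "0 0 -0.003" --pt "0 0 -0.003" --pt "0 0 -0.003" --pt "0 0 -0.002" --pt "0 0 0" --yaw '[0,0,0,0,0]'

```text
time_s: 3.32
position: [0.4162, -0.3175, 0.0883]
tool_rot: [[1.0, 0.01, 0.0], [0.01, -1.0, -0.0], [0.0, 0.0, -1.0]]
ft_force: [0.9, -0.3, -0.3]
grip_width: 0.0002
gripper_force: 0.0
```

Request:
jog_arm --hand '[0,0,0,0,0]' --pt "0 0 -0.001" --pt "0 0 -0.001" --pt "0 0 -0.001" --pt "0 0 -0.001" --pt "0 0 0" --yaw '[0,0,0,0,0]'

```text
time_s: 3.95
position: [0.4161, -0.3175, 0.0841]
tool_rot: [[1.0, 0.01, -0.0], [0.01, -1.0, 0.0], [-0.0, -0.0, -1.0]]
ft_force: [-0.5, 0.8, -0.1]
grip_width: -0.0002
gripper_force: 0.0
```

Request:
jog_arm --hand '[0,0,0,0,0]' --pt "0 0 -0.001" --pt "0 0 -0.001" --pt "0 0 -0.001" --pt "0 0 -0.001" --pt "0 0 0" --yaw '[0,0,0,0,0]'

```text
time_s: 4.58
position: [0.4161, -0.3174, 0.0801]
tool_rot: [[1.0, 0.01, -0.0], [0.01, -1.0, 0.0], [-0.0, -0.0, -1.0]]
ft_force: [0.4, -0.0, 0.3]
grip_width: -0.0001
gripper_force: 0.0
```

```bash
python3 - <<'E'
from h import *
s=env.observe();w=env.get_image("wrist");sc=env.get_image("scene");print(s["ft_force"],s["position"])
save("c2",np.hstack([cv2.resize(sc[120:200,160:240],(400,400),interpolation=cv2.INTER_CUBIC),cv2.resize(w[120:320,150:350],(400,400))]))
E
```

```text
[ 0.40015999 -0.02502099  0.30542232] [ 0.41614401 -0.31744981  0.08012503]
```

View pics/c2.png

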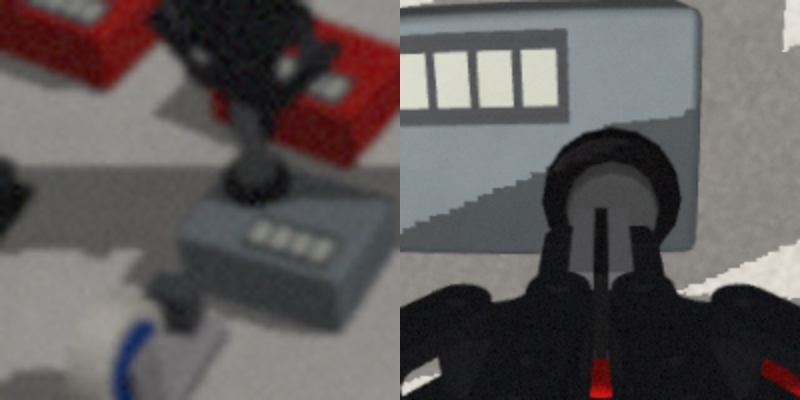

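```bash
python3 - <<'E'
from h import *
s=env.observe();s1=np.load("pics/s1.npy",allow_pickle=True).item()
r1=ray("wrist",316-.2,165.2,s1);r2=ray("wrist",256,223.5,s)
print(tri([r1,r2]),[atz(r1,z) for z in(.055,.065,.074)],[atz(r2,z) for z in(.055,.065,.074)])
P=s["position"];R=s["tool_rot"]
for x in(-.011,0,.011):
  for z in (.010,.017): print(x,z,proj("wrist",P+R@[x,0,z],s))
E
```

```text
(array([ 0.41740893, -0.3199853 ,  0.07345592]), [np.float64(3.115847225286572e-05), np.float64(3.115847225280626e-05)]) [array([ 0.41361343, -0.32421149,  0.055     ]), array([ 0.415682  , -0.32190868,  0.065     ]), array([ 0.41754372, -0.31983616,  0.074     ])] [array([ 0.40954274, -0.32049016,  0.055     ]), array([ 0.41379174, -0.32022851,  0.065     ]), array([ 0.41761585, -0.31999303,  0.074     ])]
-0.011 0.01 (np.float64(251.6120403795467), np.float64(239.68064466991353))
-0.011 0.017 (np.float64(251.55437197498958), np.float64(234.83358117919036))
0 0.01 (np.float64(251.64615749955146), np.float64(223.21213688095247))
0 0.017 (np.float64(251.5851607439758), np.float64(218.81648097586648))
0.011 0.01 (np.float64(251.678281298532), np.float64(205.93294150155643))
0.011 0.017 (np.float64(251.61405627736636), np.float64(202.06625670111544))
```

The button is still up (top at z≈0.073) and untouched, so I'll centre on it and keep going down gently.

Request:
jog_arm --hand '[0,0,0,0,0]' --pt "0.001 -0.002 0" --pt "0 0 -0.001" --pt "0 0 -0.001" --pt "0 0 -0.001" --pt "0 0 0" --yaw '[0,0,0,0,0]'

```text
time_s: 5.3
position: [0.4171, -0.3194, 0.0771]
tool_rot: [[1.0, 0.01, -0.0], [0.01, -1.0, 0.0], [-0.0, -0.0, -1.0]]
ft_force: [-0.4, -0.4, 0.3]
grip_width: 0.0001
gripper_force: 0.0
```

Request:
jog_arm --hand '[0,0,0,0,0]' --pt "0 0 -0.001" --pt "0 0 -0.001" --pt "0 0 -0.001" --pt "0 0 0" --pt "0 0 0" --yaw '[0,0,0,0,0]'

```text
time_s: 5.92
position: [0.4172, -0.3195, 0.0743]
tool_rot: [[1.0, 0.01, 0.0], [0.01, -1.0, -0.0], [0.0, 0.0, -1.0]]
ft_force: [-0.4, -0.1, -0.2]
grip_width: -0.0
gripper_force: 0.0
```

```bash
python3 - <<'E'
from h import *
s=env.observe();w=env.get_image("wrist");sc=env.get_image("scene");print(s["ft_force"],s["wrist_torque"],s["joint_efforts"],s["position"],s["q"])
save("c3",np.hstack([cv2.resize(sc[120:200,160:240],(400,400),interpolation=cv2.INTER_CUBIC),cv2.resize(w[150:270,190:310],(400,400))]))
E
```

```text
[-0.37544349 -0.09497666 -0.17327567] [-0.03897097 -0.02620627 -0.0028435 ] [-1.92605221e-03 -4.52680743e+01 -1.76425982e+01 -6.60644241e-05
  5.86799592e-05  8.41045100e-07] [ 0.41716202 -0.3195107   0.07425086] [-5.03696207e+01  2.82703876e+01  9.05354556e+01 -1.56683734e-03
  6.11922375e+01  3.90706219e+01]
```

View pics/c3.png

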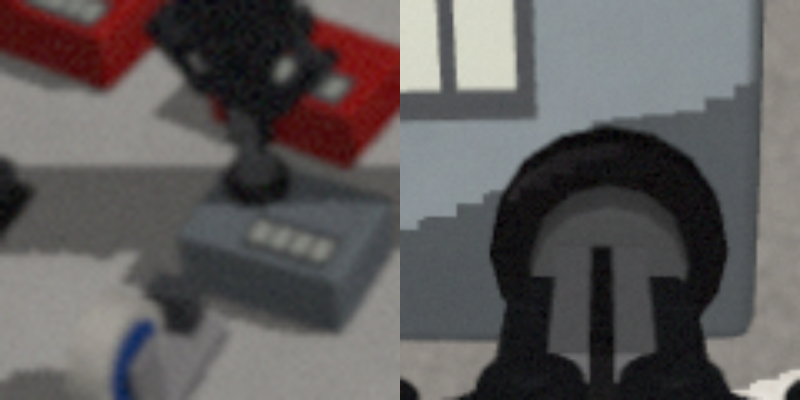

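The tips are over the disc's middle but still above it, so the gap is larger than the overhang figure suggests. I'll keep going down, watching the force.

Request:
jog_arm --hand '[0,0,0,0,0]' --pt "0 0 -0.001" --pt "0 0 -0.001" --pt "0 0 -0.001" --pt "0 0 -0.001" --pt "0 0 0" --yaw '[0,0,0,0,0]'

```text
time_s: 6.65
position: [0.4171, -0.3195, 0.0701]
tool_rot: [[1.0, 0.01, -0.0], [0.01, -1.0, 0.0], [-0.0, -0.0, -1.0]]
ft_force: [0.9, 0.4, 0.2]
grip_width: -0.0001
gripper_force: 0.0
```

Request:
jog_arm --hand '[0,0,0,0,0]' --pt "0 0 -0.001" --pt "0 0 -0.001" --pt "0 0 -0.001" --pt "0 0 -0.001" --pt "0 0 0" --yaw '[0,0,0,0,0]'

```text
time_s: 7.28
position: [0.4171, -0.3195, 0.0661]
tool_rot: [[1.0, 0.01, -0.0], [0.01, -1.0, 0.0], [-0.0, -0.0, -1.0]]
ft_force: [1.4, 0.0, -0.5]
grip_width: 0.0003
gripper_force: 0.0
```

```bash
python3 - <<'E'
from h import *
s=env.observe();w=env.get_image("wrist");sc=env.get_image("scene");print(s["ft_force"],s["joint_efforts"],s["position"])
a=cv2.resize(sc[125:185,175:235],(400,400),interpolation=cv2.INTER_CUBIC)
b=cv2.resize(w[150:270,190:310],(400,400),interpolation=cv2.INTER_CUBIC)
b=cv2.convertScaleAbs(b,alpha=1.8);a=cv2.convertScaleAbs(a,alpha=1.8)
save("c4",np.hstack([a,b]))
for z in(.063,.069,.074):
  print(z,[np.round((np.array(proj("wrist",[.4175+dx,-.320+dy,z],s))-[190,150])*400/120+[400,0]) for dx,dy in((0,0),(.014,0),(0,.014),(0,-.014),(.022,0))])
P=s["position"];print(proj("scene",P+[0,0,-.017]),proj("scene",P),proj("scene",[.4175,-.32,.074]))
E
```

```text
[ 1.4070635   0.02705657 -0.52972464] [-4.35324007e-03 -4.54575455e+01 -1.72638649e+01 -1.15183911e-04
 -1.30677712e-02 -1.13858798e-05] [ 0.41714441 -0.31946708  0.06613297]
0.063 [array([609., 258.]), array([610., 181.]), array([528., 257.]), array([689., 258.]), array([610., 136.])]
0.069 [array([609., 272.]), array([610., 194.]), array([526., 271.]), array([692., 272.]), array([611., 147.])]
0.074 [array([609., 285.]), array([611., 205.]), array([523., 284.]), array([695., 285.]), array([611., 156.])]
(np.float64(210.55916111036578), np.float64(158.15549234121133)) (np.float64(210.10940187890364), np.float64(154.30860278958224)) (np.float64(209.69858268536632), np.float64(152.52819107936014))
```

View pics/c4.png

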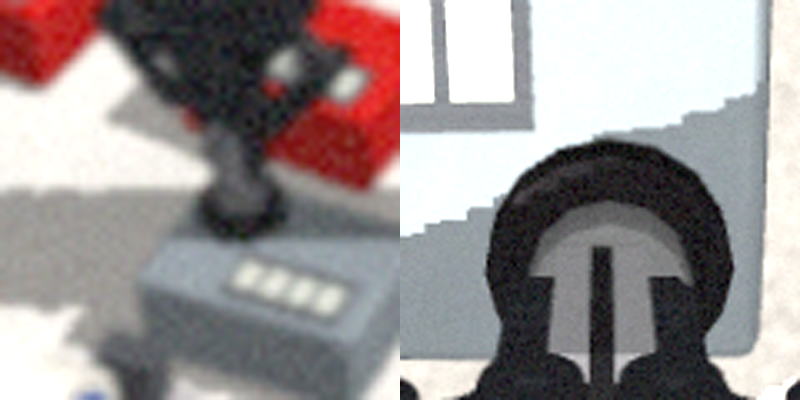

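The disc still matches the up position at z≈0.074 and no force shows, so I'll continue down in small guarded steps.

Request:
jog_arm --hand '[0,0,0,0,0]' --pt "0 0 -0.001" --pt "0 0 -0.001" --pt "0 0 -0.001" --pt "0 0 0" --pt "0 0 0" --yaw '[0,0,0,0,0]'

```text
time_s: 8.0
position: [0.4172, -0.3195, 0.0632]
tool_rot: [[1.0, 0.01, 0.0], [0.01, -1.0, -0.0], [0.0, 0.0, -1.0]]
ft_force: [0.1, -0.2, 0.3]
grip_width: 0.0002
gripper_force: 0.0
```

Request:
jog_arm --hand '[0,0,0,0,0]' --pt "0 0 -0.001" --pt "0 0 -0.001" --pt "0 0 -0.001" --pt "0 0 0" --pt "0 0 0" --yaw '[0,0,0,0,0]'

```text
time_s: 8.62
position: [0.4172, -0.3195, 0.0603]
tool_rot: [[1.0, 0.01, 0.0], [0.01, -1.0, -0.0], [0.0, 0.0, -1.0]]
ft_force: [-1.2, 0.9, 2.9]
grip_width: 0.0001
gripper_force: 1.1
```

Request:
jog_arm --hand '[0,0,0,0,0]' --pt "0 0 -0.001" --pt "0 0 -0.001" --pt "0 0 -0.001" --pt "0 0 0" --pt "0 0 0" --yaw '[0,0,0,0,0]'

```text
time_s: 9.25
position: [0.4172, -0.3195, 0.0573]
tool_rot: [[1.0, 0.01, 0.0], [0.01, -1.0, -0.0], [0.0, 0.0, -1.0]]
ft_force: [-0.4, 0.6, 4.0]
grip_width: 0.0002
gripper_force: 2.0
```

Request:
jog_arm --hand '[0,0,0,0,0]' --pt "0 0 -0.001" --pt "0 0 -0.0005" --pt "0 0 0" --pt "0 0 0" --pt "0 0 0" --yaw '[0,0,0,0,0]'

```text
time_s: 9.88
position: [0.4172, -0.3196, 0.056]
tool_rot: [[1.0, 0.01, 0.0], [0.01, -1.0, -0.0], [0.0, 0.0, -1.0]]
ft_force: [-0.1, 0.3, 6.6]
grip_width: -0.0002
gripper_force: 3.3
```

Request:
jog_arm --hand '[0,0,0,0,0]' --pt "0 0 -0.0005" --pt "0 0 -0.0005" --pt "0 0 0" --pt "0 0 0" --pt "0 0 0" --yaw '[0,0,0,0,0]'

```text
time_s: 10.5
position: [0.4173, -0.3196, 0.0558]
tool_rot: [[1.0, 0.01, 0.001], [0.01, -1.0, -0.001], [0.001, 0.001, -1.0]]
ft_force: [-2.9, 2.7, 15.6]
grip_width: -0.0
gripper_force: 7.6
```

The button went to its stop (15.6 N at the end). Now I lift off, check the release, and travel to the knob.

Request:
jog_arm --hand '[0,0,0,0,0]' --pt "0 0 0.01" --pt "0 0 0.03" --pt "0 0 0.05" --pt "0 0.02 0.06" --pt "0.02 0.05 0" --yaw '[0,0,0,0,0]'

```text
time_s: 11.12
position: [0.4381, -0.2513, 0.2078]
tool_rot: [[1.0, 0.006, 0.006], [0.006, -1.0, -0.006], [0.006, 0.006, -1.0]]
ft_force: [0.4, 0.3, -1.1]
grip_width: -0.0003
gripper_force: 0.0
```

Request:
jog_arm --hand '[0.07,0.07,0.07,0.07,0.07]' --pt "0.02 0.05 0" --pt "0.02 0.05 0" --pt "0.02 0.05 0" --pt "0.02 0.05 0" --pt "0.02 0.05 0" --yaw '[-0.023,-0.023,-0.023,-0.023,-0.025]'

```text
time_s: 11.75
position: [0.5374, 0.002, 0.2037]
tool_rot: [[0.994, -0.108, -0.001], [-0.108, -0.994, 0.0], [-0.001, -0.0, -1.0]]
ft_force: [0.8, -1.0, 0.3]
grip_width: 0.0699
gripper_force: 0.0
```

Request:
jog_arm --hand '[0.07,0.07,0.07,0.07,0.07]' --pt "0.01 0.03 0" --pt "0 0.02 0" --pt "0 0 0" --pt "0 0 0" --pt "0 0 0" --yaw '[0,0,0,0,0]'

```text
time_s: 12.38
position: [0.5471, 0.0492, 0.2041]
tool_rot: [[0.994, -0.109, -0.0], [-0.109, -0.994, -0.0], [0.0, 0.0, -1.0]]
ft_force: [-0.5, 0.6, 0.3]
grip_width: 0.0701
gripper_force: 0.0
```

```bash
python3 - <<'E'
from h import *
s=env.observe();w=env.get_image("wrist");print(s["position"],s["tool_rot"])
np.save("pics/s2.npy",s,allow_pickle=True);save("w2",cv2.resize(w,(768,576)))
for P in([.567,.0935,.151],[.607,.056,.08]):print(np.array(proj("wrist",P,s))*1.5)
E
```

```text
[0.5470749 0.0491782 0.2040623] [[ 9.94091586e-01 -1.08544550e-01 -1.95984135e-06]
 [-1.08544549e-01 -9.94091571e-01 -1.69333659e-04]
 [ 1.64319841e-05  1.68545896e-04 -9.99999986e-01]]
[282.11116455 270.84142612]
[354.99551388 173.17057539]
```

View pics/w2.png

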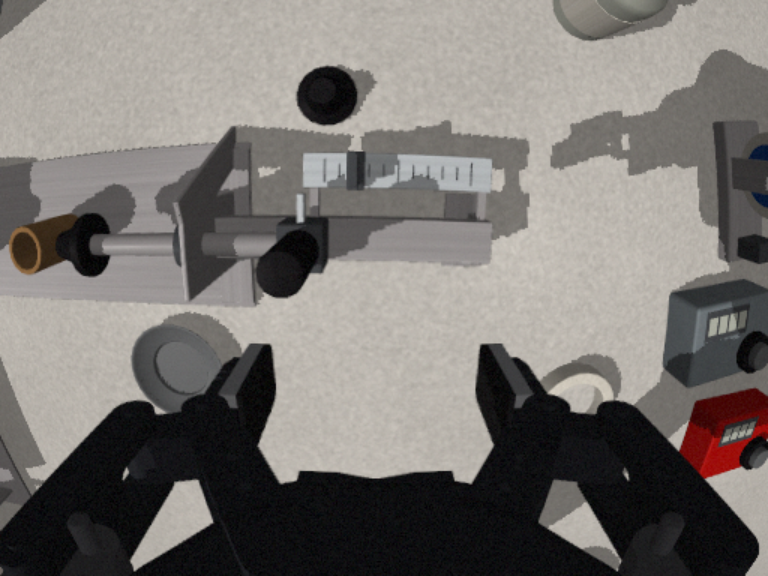

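Knob top is at (279,272) against a predicted (282,271), the pointer tip at (300,195) and the marker fin at (356,170). Positions agree, so I move over the knob and down around it.

Request:
jog_arm --hand '[0.07,0.07,0.07,0.07,0.07]' --pt "0.02 0.025 0" --pt "0 0.02 0" --pt "0 0 -0.02" --pt "0 0 -0.02" --pt "0 0 0" --yaw '[0,0,0,0,0]'

```text
time_s: 13.05
position: [0.566, 0.0954, 0.163]
tool_rot: [[0.994, -0.107, -0.003], [-0.107, -0.994, 0.0], [-0.003, 0.0, -1.0]]
ft_force: [-0.1, 0.4, -0.2]
grip_width: 0.0701
gripper_force: 0.0
```

```bash
python3 - <<'E'
from h import *
s2=np.load("pics/s2.npy",allow_pickle=True).item()
s=env.observe();w=env.get_image("wrist");print(s["position"],s["ft_force"])
R=lambda u,v:ray("wrist",u/1.5-.17,v/1.5-.17,s2)
print("knobtop",tri([R(279,272),ray("top",212.7,167.3),ray("scene",321.1,209.3)]))
a=atz(R(303,170),.055);b=atz(R(491,175),.055);print(a,b,np.degrees(np.arctan2(*(b-a)[1::-1])))
print("ptr",atz(R(300,195),.08),"mk",atz(R(352,186),.085))
np.save("pics/s3.npy",s,allow_pickle=True);np.save("pics/w3i.npy",w)
save("w3",cv2.resize(w[60:260,100:400],(800,533),interpolation=cv2.INTER_CUBIC))
E
```

```text
[0.566023   0.09542554 0.16296456] [-0.07690539  0.35603844 -0.20823704]
knobtop (array([0.56661591, 0.09439183, 0.15372625]), [np.float64(0.0007837248234520776), np.float64(0.002775568627844373), np.float64(0.00275400717266517)])
[0.61295795 0.09224671 0.055     ] [ 0.59654803 -0.03557192  0.055     ] -97.31586670925392
ptr [0.59782291 0.09210773 0.08      ] mk [0.59971679 0.05861607 0.085     ]
```

View pics/w3.png

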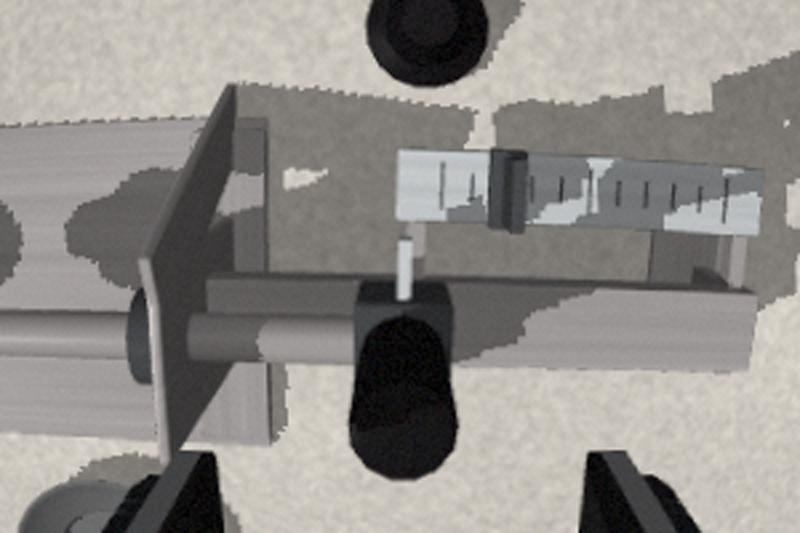

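The fingers straddle the knob: knob at u=404, finger midpoint 403. The pointer tip is at (405,237), the top of the marker fin at about (518,232), and nothing is in the way. I compute the pull and go down.

```bash
python3 - <<'E'
from h import *
s=np.load("pics/s3.npy",allow_pickle=True).item()
R=lambda u,v:ray("wrist",100+u*.375-.3,60+v*.375-.3,s)
p=atz(R(405,238),.085);m=atz(R(518.5,231),.085);print(p,m)
for t in(96.2,96.7,97.3):
  d=np.array([np.cos(np.radians(t)),-np.sin(np.radians(t))]);print(t,(m-p)[:2]@d,(m-p)[:2]@[-d[1],d[0]])
ends=[atz(R(*q),.055) for q in((398,219),(760,235),(400,150),(764,170))]
for a,b in((0,1),(2,3)):d=ends[b]-ends[a];print(np.degrees(np.arctan2(d[1],d[0])),np.linalg.norm(d))
E
```

```text
[0.59969715 0.09147976 0.085     ] [0.59840999 0.0577187  0.085     ]
96.2 0.03370260105315894 0.002366545181379508
96.7 0.033680666020847565 0.002660562015068424
97.3 0.03365095845750999 0.0030131127982267357
-97.37637186339356 0.12932257937441177
-97.20802577269694 0.1284224758018873
```

Request:
jog_arm --hand '[0.07,0.07,0.07,0.07,0.07]' --pt "0 -0.001 -0.02" --pt "0 0 -0.02" --pt "0 0 -0.015" --pt "0 0 -0.008" --pt "0 0 0" --yaw '[0,0,0,0,0]'

```text
time_s: 13.72
position: [0.5672, 0.0943, 0.101]
tool_rot: [[0.994, -0.107, -0.0], [-0.107, -0.994, -0.0], [-0.0, 0.0, -1.0]]
ft_force: [0.5, -0.3, 0.1]
grip_width: 0.0699
gripper_force: 0.0
```

Request:
jog_arm --hand '[0.07,0,0,0,0]' --pt "0 0 0" --pt "0 0 0" --pt "0 0 0" --pt "0 0 0" --pt "0 0 0" --yaw '[-0.018,0,0,0,0]' --grip_force 60

```text
time_s: 14.35
position: [0.5673, 0.0948, 0.1014]
tool_rot: [[0.992, -0.125, 0.001], [-0.125, -0.992, 0.001], [0.001, -0.001, -1.0]]
ft_force: [-0.6, 3.3, 4.1]
grip_width: 0.0245
gripper_force: 58.8
```

Request:
jog_arm --hand '[0,0,0,0,0]' --pt "0 0 0" --pt "-0.0007 -0.005 0" --pt "-0.0013 -0.01 0" --pt "-0.0007 -0.005 0" --pt "0 0 0" --yaw '[0,0,0,0,0]'

```text
time_s: 14.98
position: [0.5647, 0.0744, 0.1014]
tool_rot: [[0.992, -0.125, 0.001], [-0.125, -0.992, 0.001], [0.001, -0.001, -1.0]]
ft_force: [0.5, 6.1, 5.3]
grip_width: 0.0247
gripper_force: 59.0
```

Request:
jog_arm --hand '[0,0,0,0,0]' --pt "-0.0008 -0.006 0" --pt "-0.0008 -0.006 0" --pt "-0.0001 -0.001 0" --pt "0 0 0" --pt "0 0 0" --yaw '[0,0,0,0,0]'

```text
time_s: 15.6
position: [0.563, 0.0618, 0.1014]
tool_rot: [[0.992, -0.125, 0.001], [-0.125, -0.992, 0.001], [0.001, -0.001, -1.0]]
ft_force: [-0.4, 6.0, 4.9]
grip_width: 0.025
gripper_force: 59.1
```

```bash
python3 - <<'E'
from h import *
s=env.observe();w=env.get_image("wrist");print(s["position"],s["ft_force"])
np.save("pics/s4.npy",s,allow_pickle=True);np.save("pics/w4.npy",w)
for P in([.5955,.058,.085],):print(proj("wrist",P,s))
u,v=proj("wrist",[.5955,.058,.085],s);x0,y0=int(u-40),int(v-30);print(x0,y0)
save("w4",cv2.convertScaleAbs(cv2.resize(w[y0:y0+60,x0:x0+80],(800,600),interpolation=cv2.INTER_CUBIC),alpha=1.5))
E
```

```text
[0.56302571 0.06184386 0.10142727] [-0.41897424  5.97541128  4.87161298]
(np.float64(251.2282384006132), np.float64(167.14560184224652))
211 137
```

View pics/w4.png

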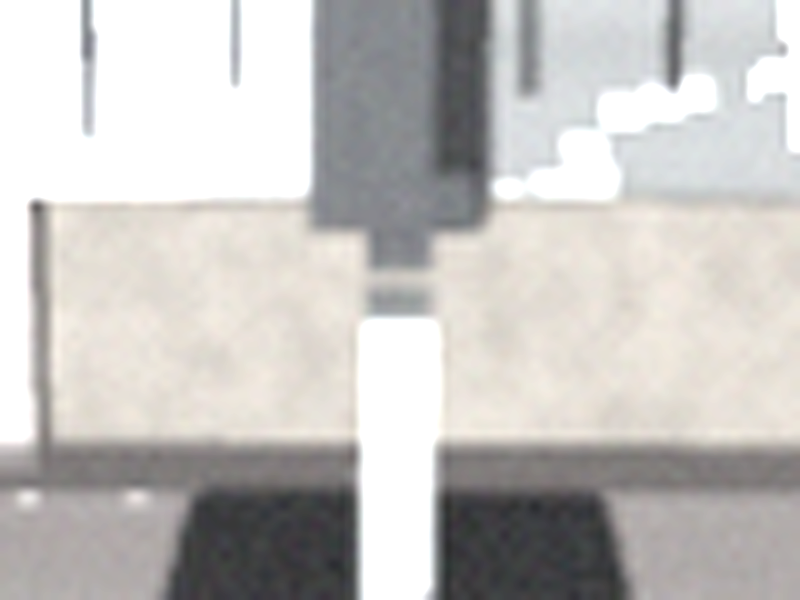

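The wrist camera is straight above, and the pointer (centre u=400) and fin edge (centre u=401) line up within 0.1 mm. The grip is firm at 59 N, so I hand in while holding.

```bash
python3 -c "
from rig import env
print(env.close_job())"
```

```text
the job is handed in; nothing more can be done
None
```

I pressed the grey bag counter's button to its stop and let it go. The chuck is pulled out about 33 mm, its pointer lined up with the marker, and the gripper still holds the knob at 59 N; I handed the job in at about 16 s, and no verdict came back.

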